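# Put the sharpening stone away and slide its box shut

### The job

Put the small sharpening stone away: set it down flat inside the wooden slide-lid box through the open part, without dropping it. Then slide the lid along its grooves, over the stiff little ridge at the mouth, until it drops in behind the ridge and is fully home; push steadily and ease off as soon as it is home, because ramming the thin far end of the box with more than about 25 N breaks it. Leave the other things on the table where they are.

Things in the scene. Friction and masses are not known exactly. Their poses are not given: they have to be found in the camera images.
- box: Fixed light-wood box 150 (x) x 104 (y) x 46.5 mm; the lid slides along its x, in from the low -x end, towards +x. Origin: centre of the underside, on the table. Cavity x -61 to 70, y -42 to 42 mm, floor 6 mm up. Side ledges 36 mm up carry the lid and run on 50 mm past the mouth (to x = -125); inside, the grooves above them (99 mm wide, 6.5 mm high) are covered by 10 mm wide lips.
- lid: Loose darker-wood plate 145 (x) x 96 (y) x 5 mm, 0.12 kg. Origin: centre of its underside; x as the box's x. A wedge-shaped bead under the tail hangs 4 mm down at x = -57.5 mm. Starts with 37 to 49 mm of its front in the grooves (1.5 mm play up and each side), the rest lying level on the run-out ledges. Home: origin at x = -2.5, y = 0, z = 36 mm in the box frame, tail flush with the box's mouth.
- stone: Small two-layer sharpening stone, a bar, brown below and off-white above, 64 (x) x 32 (y) x 20 (z) mm with rounded edges, about 0.12 kg, lying flat on the table. Origin: centre of its underside; x along its length. It is either to the left or to the right of the box, where the peeler is on the other side.
- peeler: Bystander: vegetable peeler 170 x 25 x 20 mm with a pale handle, lying on the table; origin at the middle of its underside, x along its length.
- timer: Bystander: round kitchen timer, 64 mm across, 36 mm high, behind the box; origin under its centre.
- jar: Bystander: spice jar, 47 mm across, 98 mm high, behind the box; origin under its centre.
- tongs: Bystander: steel tongs 315 x 62 x 35 mm lying at the left edge; origin at the middle of its underside.
- ridge_crest (a point): Crest of the sprung steel ridge in the mouth: x = -61, y = 0, z = 35.5 mm in the box frame, 56 mm wide; a 17 degree ramp leads up to it from x = -74 mm, steep behind. It yields downward up to 4.5 mm. Over the last 13 mm of travel the lid's bead climbs it and the push grows to about 8 to 17 N (friction varies); 1 mm before the stop the bead drops in behind: the push falls by 3 N or more at once, then rises steeply.
- bar_back (a point): Middle of the trailing face of the cross bar on the lid's tail (lid frame x = -65.5, y = 0, z = 14 mm): push here towards +x, or pinch the bar: 12 mm thick along x, 56 mm wide, 5 to 23 mm above the lid's underside. Lid axes.
- end_strip: Thin light-wood far wall of the box, 5 (x) x 104 x 46.5 mm, rigid: the lid's front edge stops against it. Origin: foot of its inner face, at x = 70, y = 0, z = 0 mm in the box frame; axes as the box's. It breaks if the lid presses on it with more than 25 N.
Things that resemble listed ones, but are neither listed nor needed, are in the scene too. What is meant by the lid is not turquoise or white, and is the smaller of those in its own colour.

How it is judged:
On the way, in this order (a step that is already met when the one before it is completed fails the run):
1. the stone lies flat on the floor of the box, let go (x of stone in the frame of box between -0.061 and 0.07 m and y of stone in the frame of box between -0.042 and 0.042 m and z of stone in the frame of box below 0.012 m and angle between stone's own z axis and vertical below 0.15 rad and contact force between the fingers and stone below 0.1 N and linear speed of stone below 0.03 m/s), for 0.2 s.
2. the lid is over the ridge and home (x of lid in the frame of box between -0.004 and 0.002 m and z of lid in the frame of box between 0.033 and 0.039 m and angle between the x axis of lid and the x axis of box, either way round below 0.05 rad and z of bar_back in the frame of box below 0.0508 m), for 0.2 s.
At the end, for the whole second after the job is handed in: The stone lies flat (within 0.15 rad) on the box's floor inside the cavity; the lid lies down in its grooves over it, its origin within 1.5 mm of the fully home position along the slide and its bar not raised by more than 0.8 mm, so that its bead is behind the ridge; both at rest (all of step 2 and x of stone in the frame of box between -0.061 and 0.07 m and y of stone in the frame of box between -0.042 and 0.042 m and z of stone in the frame of box below 0.012 m and angle between stone's own z axis and vertical below 0.15 rad and linear speed of each of lid, stone below 0.01 m/s); the robot touches nothing.
It fails at once if the lid presses on the thin far wall with more than 25 N (contact force between lid and end_strip above 25 N).
It fails at once if the stone is dropped into the box (faster than 0.7 m/s inside it) (horizontal distance between stone and box below 0.07 m and z of stone in the frame of box below 0.045 m and linear speed of stone above 0.7 m/s).
It fails at once if the peeler, the timer, the spice jar or the tongs are moved more than 30 mm (distance of any of peeler, timer, jar, tongs from where it was at the start of the episode above 0.03 m).
It also fails if it takes over 72 s, if anything falls off the work surface, if the arm or the gripper's body presses on something with over 40 N, if the wrist force passes 120 N, or if a joint passes its speed limit or range.

### The arm

A 6-joint arm with a two-finger parallel gripper is mounted at the origin on the work surface; the furniture and walls round the work are solid. World frame = base frame: x ahead of the robot, y to its left, z up, the work surface at z = 0. Lengths are in m, angles in rad, forces in N, time in s.
With the tool pointing down it reaches from about 0.25 to 0.775 m from the base axis. Payload 4 kg.
Tool frame: the origin (TCP) lies at the centre of the arm's flange, where the gripper is bolted on; the fingertips stand ahead of it and the grasp point (between the pads) lies 180 mm ahead of it (robot.tcp_to_tips is the z of the fingertips in the tool frame, in m); z points along the fingers, y is the direction in which the jaws open and shut (so a half turn about z gives the same grasp; the last joint's range is limited). The gripper opens to 94 mm and grips with 3 to 60 N. Pads are 16 mm wide; open, the fingers measure 119 mm over their backs; the gripper's body (75 mm by 177 mm) begins 78 mm behind the grasp point.
Start: joints at [1.036, 0.087, 1.371, -0, 1.684, -0.103], TCP at [0.23, 0.5, 0.405] pointing down, gripper open.
Joint ranges: [-3.1, 3.1], [-0.76, 2.03], [0.27, 2.55], [-1.08, 4.22], [0.17, 2.65], [-2.57, 2.57]. Speed limits (rad/s): [2.79, 2.79, 3.14, 3.14, 3.14, 3.14].

### API

Orientations are given as [roll, pitch, yaw] about the fixed x, y, z axes, in that order (R = Rz(yaw) Ry(pitch) Rx(roll)).
In Python, from bench import robot gives the robot as it stands.
- The arm moves only by the tool move_arm, never from a script. Its argument "increments" is a list that holds one entry, the list of rows, each a list of 7 numbers: the opening, from 0 (shut) to 1 (fully open), then the shift along the tool's x, y, z as a fraction of full scale, then the turn, a rotation vector about the tool's x, y, z as a fraction of full scale. In form: [[[jaw, dx, dy, dz, rx, ry, rz], ...]]. A call has 1 to 8 rows; each row is the pose to reach, as a shift and turn from the pose commanded when the call began, along the tool's axes at that moment; what a row does not reach only later rows make up. Full scale, the value 1, is 0.1 m for a shift and pi/2 rad for a turn. A row lasts 1/12 s, in which the tool goes at most 41.7 mm and 7.16 degrees, less where a joint would pass 70% of its speed; a pose out of reach is approached as far as the arm can. A call with a number of a shift or a turn outside -1 to 1 is refused whole. A call with a gripper value outside its range is refused whole. The fingers move at their own pace and stop on an object; the grip force is fixed at half the most. Time passes only in rows, so rows that repeat a pose let the fingers close. It gives the time, the measured TCP pose, the force and the opening at its end, in the units of the state.
- robot.get_obs(): the state, without advancing time (a new reading comes with each control period).
- robot.snapshot(name): name is "scene" or "top" or "wrist"; returns (picture, depth): 400x640x3 uint8, red, green, blue; 400x640 float32, m along the optical axis (not along the pixel's ray), 0 where there is no reading.
- robot.camera_params(name): a dict with "mtx" (3x3 intrinsics, pixels), "k1" (the pictures are not rectified: a ray, as slopes to the right and down, at radius r is drawn at 1 + k1 r^2 times it, then the intrinsics apply), "R" (3x3) and "t" (3): a world point X has camera coordinates R X + t. Camera axes: x right, y down, z forward; pixel columns grow to the right and rows downward; lengths in m; the calibration is good to about 2 mm. A picture is of the moment at which its call begins: read the wrist's pose just before it. camera_params takes no time and is no camera call; for the wrist camera it gives the pose at the moment of the call.
- robot.close_job(): hands the job in, once; it reports no verdict.
The state is a dict: "time": time; "joint_positions": joint angles; "qvel": joint speeds; "joint_torque": joint torques, N m; "tool_pos": TCP position; "ee_rot": TCP orientation; "wrist_force": force on the tool from outside, world axes, zero at the start; "wrist_torque": the same for the moment, N m; "width": finger opening in m.
Only numpy, scipy, OpenCV 4.12 (cv2) and the standard library are available. Lean on these libraries where they do the work, as an engineer would, in place of code of your own. Each camera call takes 0.05 s, during which the arm holds its last target.

## Working session

There is one attempt and no reset: what is moved stays moved. The work goes in short steps, Python scripts to look and compute and a tool call to move; the robot and the scene stay as the last step left them, time stands still between calls to the robot, and variables do not carry over. Pictures are saved under pics/ and viewed, and the job is handed in when it is done.

Besides the shell and the picture viewer there is one more tool, called after "Emit:" as a command line: name --argument value ..., lists and objects as JSON in quotes. move_arm: Moves the arm, as the interface text tells. Its arguments: {"type":"object","properties":{"increments":{"type":"array","items":{"type":"array","items":{"type":"array","items":{"type":"number","minimum":-1,"maximum":1}}}}},"required":["increments"]}

```bash
mkdir -p pics; ls
cat > h.py <<'E'
import numpy as np, cv2
from bench import robot
def snap(n,f):
    p=robot.camera_params(n); im,d=robot.snapshot(n)
    np.savez(f'pics/{f}.npz',im=im,d=d,**{k:np.array(p[k]) for k in('mtx','k1','R','t')})
    cv2.imwrite(f'pics/{f}.png',im[:,:,::-1]); return im,d,p
def load(f): 
    z=np.load(f'pics/{f}.npz'); return z['im'],z['d'],z
def rays(p,uv):
    uv=np.atleast_2d(np.array(uv,float)); K=p['mtx']; 
    x=np.stack([(uv[:,0]-K[0,2])/K[0,0],(uv[:,1]-K[1,2])/K[1,1]],1); k=float(p['k1'])
    s=x.copy()
    for _ in range(20): s=x/(1+k*(s**2).sum(1,keepdims=True))
    return np.c_[s,np.ones(len(s))]
def plane(p,uv,z):
    r=rays(p,uv)@p['R']; c=-p['R'].T@p['t']; return c+r*((z-c[2])/r[:,2])[:,None]
def pts(p,d,uv):
    r=rays(p,uv); uv=np.atleast_2d(uv).astype(int); dd=d[uv[:,1],uv[:,0]]
    return (r*dd[:,None]-p['t'])@p['R']
def proj(p,X):
    c=np.atleast_2d(X)@p['R'].T+p['t']; s=c[:,:2]/c[:,2:]; s=s*(1+float(p['k1'])*(s**2).sum(1,keepdims=True))
    return s*[p['mtx'][0,0],p['mtx'][1,1]]+[p['mtx'][0,2],p['mtx'][1,2]]
E
python3 - <<'E'
from h import *
snap('top','top0');snap('scene','scene0')
o=robot.get_obs();print(o, robot.tcp_to_tips)
E
```

```text
pics
{'time': 0.1, 'joint_positions': array([ 1.03590740e+00,  8.78782022e-02,  1.37206508e+00, -2.20044133e-06,
        1.68362213e+00, -1.03128070e-01]), 'qvel': array([ 0.00042279, -0.00198557, -0.00149928,  0.00013384, -0.00032282,
       -0.00115401]), 'joint_torque': array([ 1.99107417e-03, -3.41253662e+01, -3.03301048e+01,  7.19240913e-02,
        3.04007228e-02, -9.73984038e-05]), 'tool_pos': array([0.23012652, 0.49943224, 0.40364173]), 'ee_rot': array([-3.13963015e+00, -2.00910798e-04,  2.70983136e+00]), 'wrist_force': array([ 0.8190638 ,  0.71187025, -0.15998782]), 'wrist_torque': array([ 0.04183545,  0.01862941, -0.03945118]), 'width': 0.09403884863518318} 0.1992
```

```bash
sleep 0
```

```text
(no output)
```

View pics/top0.png

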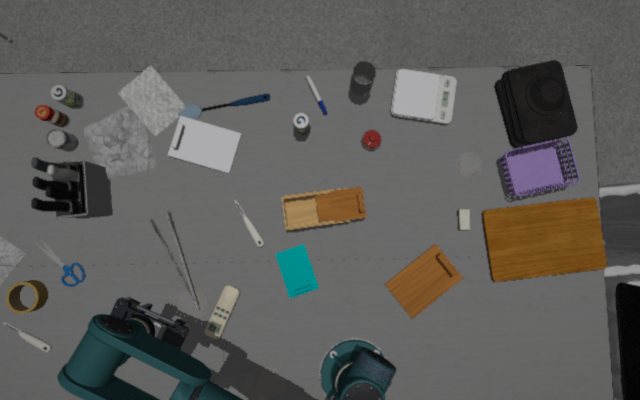

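View pics/scene0.png

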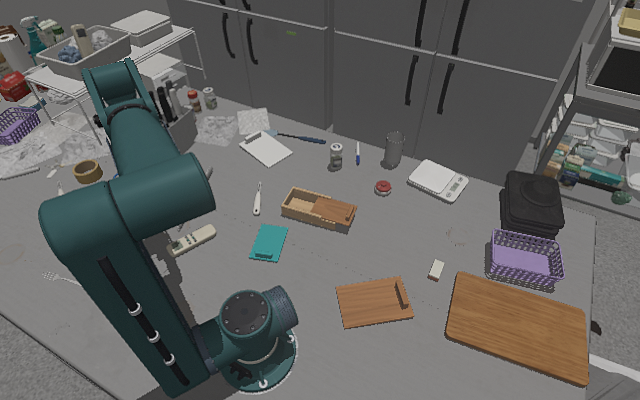

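The box is at top px (324,208), with its open end to the left. The lid-like plates are:
- the plate in the box at (341,205)
- a larger brown one at (425,280)
- turquoise at (297,271)
- white at (205,143)

The smaller brown one, the plate in the box, fits the description. The stone candidate is (464,219), on the right, and the peeler is on the left at (249,223). I'll enlarge these and measure.

Run:
```python
from h import *
im,d,p=load('top0')
a=cv2.resize(im[175:240,270:380],None,fx=5,fy=5,interpolation=cv2.INTER_CUBIC)
b=cv2.resize(im[195:240,440:490],None,fx=5,fy=5,interpolation=cv2.INTER_CUBIC)
c=np.zeros((325,800,3),np.uint8); c[:,:550]=a; c[:225,550:]=b
cv2.imwrite('pics/c0.png',c[:,:,::-1])
for n,uv,z in [('stone',(464,219),.02),('peeler',(249,223),.01),('boxL',(283,211),.046),('lid',(341,205),.041),('bar',(360,203),.059),('big',(425,280),0.01),('timer',(372,139),.036),('jar',(301,125),.098)]:
    print(n,pts(p,d,uv).round(3),plane(p,uv,z).round(3))
print(-p['R'].T@p['t'],p['mtx'][0,0])
```

```text
stone [[ 0.468 -0.35   0.021]] [[ 0.468 -0.35   0.02 ]]
peeler [[0.467 0.316 0.017]] [[0.468 0.317 0.01 ]]
boxL [[0.501 0.208 0.045]] [[0.501 0.208 0.046]]
lid [[0.517 0.032 0.041]] [[0.517 0.032 0.041]]
bar [[ 0.521 -0.025  0.056]] [[ 0.521 -0.025  0.059]]
big [[ 0.282 -0.225  0.01 ]] [[ 0.282 -0.225  0.01 ]]
timer [[ 0.721 -0.069  0.034]] [[ 0.72  -0.069  0.036]]
jar [[0.753 0.148 0.096]] [[0.752 0.148 0.098]]
[0.44599234 0.11104262 1.33894894] 426.2124048260574
```

View pics/c0.png

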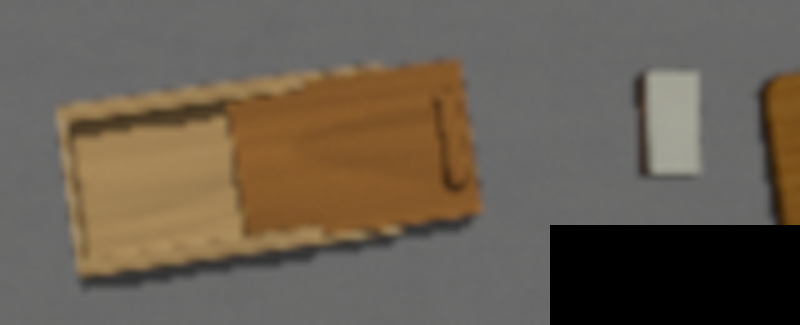

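Run:
```python
from h import *
im,d,p=load('top0')
v,u=np.mgrid[170:245,270:385]; uv=np.c_[u.ravel(),v.ravel()]
P=pts(p,d,uv); m=(P[:,2]>.03)&(P[:,2]<.08)
rect=cv2.minAreaRect(P[m][:,:2].astype(np.float32)); print('outer',rect,cv2.boxPoints(rect).round(4))
def cr(x,y): return (270+(x-2)/5, 175+(y-2)/5)
for n,c,z in [('far1',(57,105),.0465),('far2',(78,277),.0465),('lidF1',(228,108),.041),('lidF2',(244,235),.041),('lidT1',(460,60),.041),('lidT2',(481,212),.041),('in1',(72,127),.0465),('in2',(85,262),.0465),('bar1',(435,98),.059),('bar2',(457,190),.059)]:
    print(n,plane(p,cr(*c),z).round(4))
v,u=np.mgrid[205:236,452:478]; uv=np.c_[u.ravel(),v.ravel()]
P=pts(p,d,uv); m=(P[:,2]>.012)&(P[:,2]<.03);
r=cv2.minAreaRect(P[m][:,:2].astype(np.float32)); print('stone',r,cv2.boxPoints(r).round(4),P[m].mean(0))
v,u=np.mgrid[240:325,380:470]; uv=np.c_[u.ravel(),v.ravel()]
P=pts(p,d,uv); m=(P[:,2]>.004)&(P[:,2]<.05);print('big',cv2.minAreaRect(P[m][:,:2].astype(np.float32)))
```

```text
outer ((0.5098068714141846, 0.08651413023471832), (0.10398154705762863, 0.24830061197280884), 7.042296409606934) [[ 0.443   0.2034]
 [ 0.4734 -0.0431]
 [ 0.5766 -0.0303]
 [ 0.5462  0.2161]]
far1 [[0.5483 0.2138 0.0465]]
far2 [[0.4439 0.2024 0.0465]]
lidF1 [[0.5451 0.11   0.041 ]]
lidF2 [[0.4675 0.1016 0.041 ]]
lidT1 [[ 0.5721 -0.0326  0.041 ]]
lidT2 [[ 0.4788 -0.043   0.041 ]]
in1 [[0.5347 0.2049 0.0465]]
in2 [[0.4528 0.198  0.0465]]
bar1 [[ 0.5476 -0.0149  0.059 ]]
bar2 [[ 0.4919 -0.0268  0.059 ]]
stone ((0.46638208627700806, -0.35209470987319946), (0.033843327313661575, 0.059659358114004135), 89.7686996459961) [[ 0.4365 -0.3689]
 [ 0.4961 -0.3691]
 [ 0.4963 -0.3353]
 [ 0.4366 -0.3351]] [ 0.46666058 -0.35112821  0.01994121]
big ((0.2763231098651886, -0.22509950399398804), (0.2810068428516388, 0.2573733329772949), 88.87134552001953)
```

The stone measures 34x60 mm at z 0.020, which matches. The box outer footprint is 104x248 mm including the lid, also a match, with yaw about 97° and the lid front 46 mm in the grooves. I'm moving over the box for a closer look.

Emit:
move_arm --increments '[[[1,-0.235,-0.167,0,0,0,0],[1,-0.47,-0.335,0,0,0,0],[1,-0.705,-0.5,0,0,0,0],[1,-0.94,-0.67,0,0,0,0]]]'

```text
time: 0.43
tool_pos: [0.2877, 0.3983, 0.4039]
ee_rot: [-3.14, -0.0, 2.711]
wrist_force: [1.5, 0.1, -0.3]
width: 0.0939
```

Emit:
move_arm --increments '[[[1,-0.235,-0.167,0,0,0,0],[1,-0.47,-0.335,0,0,0,0],[1,-0.705,-0.5,0,0,0,0],[1,-0.94,-0.67,0,0,0,0]]]'

```text
time: 0.77
tool_pos: [0.3452, 0.2978, 0.4042]
ee_rot: [-3.141, -0.0, 2.71]
wrist_force: [0.9, 1.4, 0.2]
width: 0.0941
```

Emit:
move_arm --increments '[[[1,-0.235,-0.167,0,0,0,0],[1,-0.47,-0.335,0,0,0,0],[1,-0.705,-0.5,0,0,0,0],[1,-0.94,-0.67,0,0,0,0]]]'

```text
time: 1.1
tool_pos: [0.4025, 0.1976, 0.4042]
ee_rot: [-3.141, -0.001, 2.71]
wrist_force: [-0.2, 0.5, 0.5]
width: 0.0941
```

Emit:
move_arm --increments '[[[1,-0.235,-0.167,0,0,0,0],[1,-0.47,-0.335,0,0,0,0],[1,-0.705,-0.5,0,0,0,0],[1,-0.94,-0.67,0,0,0,0],[1,-0.94,-0.67,0,0,0,0],[1,-0.94,-0.67,0,0,0,0]]]'

```text
time: 1.6
tool_pos: [0.4599, 0.0977, 0.4039]
ee_rot: [-3.141, -0.002, 2.707]
wrist_force: [-0.1, 0.1, 0.9]
width: 0.0942
```

Run:
```python
from h import *
print(robot.get_obs())
im,d,p=snap('wrist','w1'); snap('top','top1'); print(-p['R'].T@p['t'],p['R'],p['mtx'])
```

```text
{'time': 1.6, 'joint_positions': array([ 8.85636162e-02, -9.12928499e-02,  1.55037360e+00,  4.80483866e-04,
        1.68418510e+00, -1.04744806e+00]), 'qvel': array([ 0.04388295, -0.01351308,  0.00657911,  0.0116144 ,  0.00505471,
        0.00377008]), 'joint_torque': array([-9.39336643e-01, -2.59854466e+01, -3.03810704e+01, -1.22124455e-01,
        1.02069386e-02, -4.98057017e-02]), 'tool_pos': array([0.45988209, 0.09773092, 0.40394257]), 'ee_rot': array([-3.14117000e+00, -1.68787502e-03,  2.70686161e+00]), 'wrist_force': array([-0.10141478,  0.13782258,  0.93516395]), 'wrist_torque': array([ 0.02345866,  0.00649393, -0.05494918]), 'width': 0.09420467420802672}
[0.39464085 0.12647587 0.38554661] [[ 4.21287265e-01  9.06927072e-01 -5.71996264e-04]
 [ 8.80015159e-01 -4.08633433e-01  2.42057921e-01]
 [ 2.19295145e-01 -1.02479285e-01 -9.70261633e-01]] [[329.24090306   0.         324.63732488]
 [  0.         329.24090306 200.81966721]
 [  0.           0.           1.        ]]
```

View pics/w1.png

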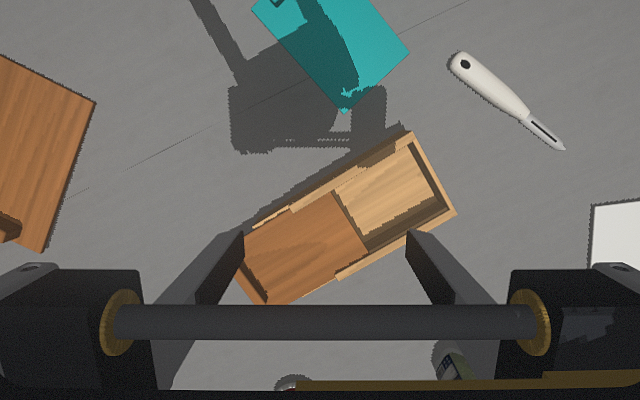

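The wrist view shows the box between the fingers. Its far-end corners are at about (411,131) and (456,213), and the lid front edge runs from (332,192) to (368,250).

Run:
```python
from h import *
im,d,p=load('w1')
v,u=np.mgrid[120:305,235:470]; uv=np.c_[u.ravel(),v.ravel()]
P=pts(p,d,uv); m=(P[:,2]>.043)&(P[:,2]<.05)&(d[v.ravel(),u.ravel()]>0)
a=im[120:310,230:470]; cv2.imwrite('pics/c1.png',cv2.resize(a,None,fx=3.2,fy=3.2,interpolation=cv2.INTER_CUBIC)[:,:,::-1])
q=P[m]; print(len(q),q.mean(0))
mm=np.zeros(v.shape,np.uint8); mm[m.reshape(v.shape)]=255; cv2.imwrite('pics/m1.png',cv2.resize(mm,None,fx=3,fy=3))
ax=np.array([-.1226,.9925]); ay=np.array([-ax[1],ax[0]]); c=np.array([.504,.135])
s=(q[:,:2]-c)@np.c_[ax,ay]; print(np.percentile(s,[0.2,1,99,99.8],axis=0))
for n,c_,z in [('f1',(411,131),.0465),('f2',(456,213),.0465),('l1',(332,192),.041),('l2',(368,250),.041)]: 
    X=plane(p,c_,z)[0]; print(n,X.round(4),((X[:2]-c)@np.c_[ax,ay]).round(4))
```

```text
4156 [0.4994498  0.11269055 0.04638112]
[[-0.15720203 -0.04960008]
 [-0.15675578 -0.04893295]
 [ 0.07293372  0.05431874]
 [ 0.07339096  0.05453453]]
f1 [0.4421 0.2004 0.0465] [0.0725 0.0534]
f2 [0.543  0.2131 0.0465] [ 0.0727 -0.0483]
l1 [0.467  0.1013 0.041 ] [-0.0289  0.0408]
l2 [0.5445 0.1102 0.041 ] [-0.0295 -0.0372]
```

View pics/c1.png

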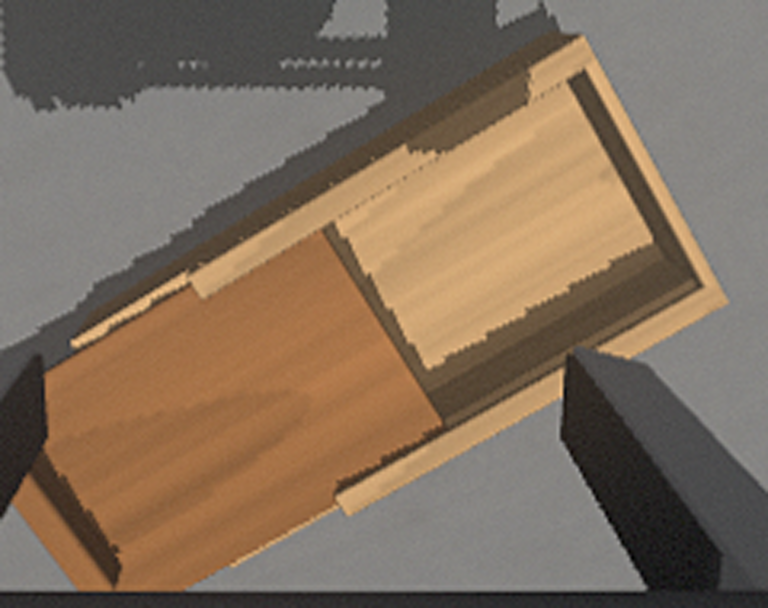

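View pics/m1.png

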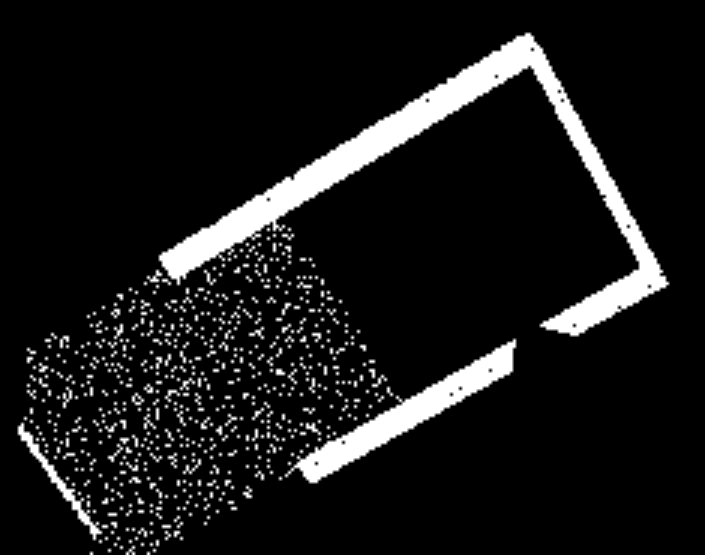

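Emit:
move_arm --increments '[[[1,-0.115,-0.25,0,0,0,-0.07],[1,-0.23,-0.5,0,0,0,-0.14],[1,-0.35,-0.75,0,0,0,-0.21],[1,-0.46,-1,0,0,0,-0.277]]]'

```text
time: 2.03
tool_pos: [0.459, -0.0108, 0.4047]
ee_rot: [3.141, 0.0, -3.13]
wrist_force: [1.4, 0.1, 0.7]
width: 0.0941
```

Emit:
move_arm --increments '[[[1,-0.05,-0.33,0,0,0,0],[1,-0.1,-0.67,0,0,0,0],[1,-0.1,-1,0,0,0,0]]]'

```text
time: 2.28
tool_pos: [0.4699, -0.1112, 0.4047]
ee_rot: [3.141, 0.001, -3.135]
wrist_force: [0.0, 0.8, 0.1]
width: 0.0941
```

Emit:
move_arm --increments '[[[1,-0.1,-0.33,0.1,0,0,0],[1,-0.2,-0.67,0.3,0,0,0],[1,-0.2,-1,0.5,0,0,0]]]'

```text
time: 2.53
tool_pos: [0.4913, -0.2114, 0.3551]
ee_rot: [-3.141, 0.004, -3.136]
wrist_force: [1.0, 0.8, 0.2]
width: 0.0937
```

Emit:
move_arm --increments '[[[1,-0.1,-0.33,0.1,0,0,0],[1,-0.2,-0.67,0.3,0,0,0],[1,-0.2,-1,0.5,0,0,0]]]'

```text
time: 2.78
tool_pos: [0.5121, -0.3112, 0.3044]
ee_rot: [-3.141, 0.003, -3.135]
wrist_force: [0.8, 0.5, 0.3]
width: 0.0938
```

Emit:
move_arm --increments '[[[1,0,-0.2,0,0,0,0],[1,0,-0.4,0,0,0,0],[1,0,-0.4,0,0,0,0],[1,0,-0.4,0,0,0,0],[1,0,-0.4,0,0,0,0]]]'

```text
time: 3.2
tool_pos: [0.5111, -0.3495, 0.3049]
ee_rot: [3.141, 0.0, -3.136]
wrist_force: [-0.7, 0.9, -0.9]
width: 0.0939
```

Run:
```python
from h import *
print(robot.get_obs()['joint_positions'])
im,d,p=snap('wrist','w2')
```

```text
[-6.91543368e-01  2.77877185e-01  1.34802558e+00  8.97963261e-04
  1.51600633e+00 -2.26749486e+00]
```

View pics/w2.png

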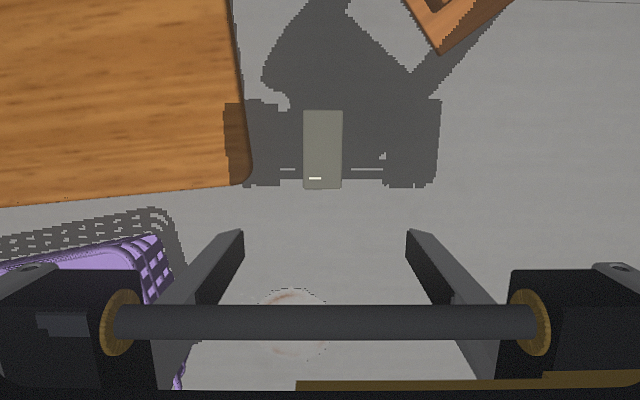

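Run:
```python
from h import *
im,d,p=load('w2')
v,u=np.mgrid[95:200,285:360]; uv=np.c_[u.ravel(),v.ravel()]
P=pts(p,d,uv); m=(P[:,2]>.013)&(P[:,2]<.03);
r=cv2.minAreaRect(P[m][:,:2].astype(np.float32)); print('stone',r,np.median(P[m],0),P[m][:,:2].min(0),P[m][:,:2].max(0))
print(plane(p,[(303,110),(342,110),(342,188),(303,188)],.019).round(4)); print(robot.get_obs()['tool_pos'])
```

```text
stone ((0.4644639492034912, -0.3525649607181549), (0.06412103027105331, 0.031975697726011276), 0.2521163523197174) [ 0.46257947 -0.35259774  0.02126801] [ 0.43237492 -0.36862253] [ 0.49651525 -0.33660229]
[[ 0.4332 -0.3676  0.019 ]
 [ 0.4331 -0.337   0.019 ]
 [ 0.4956 -0.336   0.019 ]
 [ 0.4957 -0.3683  0.019 ]]
[ 0.51109542 -0.34939035  0.30511115]
```

Both views agree on the stone: centre (0.465, -0.352), 64x32 mm, yaw about 0.

Emit:
move_arm --increments '[[[1,0.23,-0.03,0.1,0,0,0],[1,0.46,-0.03,0.3,0,0,0],[1,0.46,-0.03,0.5,0,0,0],[1,0.46,-0.03,0.5,0,0,0]]]'

```text
time: 3.58
tool_pos: [0.463, -0.3518, 0.2508]
ee_rot: [3.136, -0.005, -3.138]
wrist_force: [-0.0, 0.0, -1.2]
width: 0.094
```

Emit:
move_arm --increments '[[[1,0,0,0.15,0,0,0],[1,0,0,0.3,0,0,0],[1,0,0,0.42,0,0,0],[1,0,0,0.51,0,0,0],[1,0,0,0.51,0,0,0],[1,0,0,0.51,0,0,0]]]'

```text
time: 4.08
tool_pos: [0.4647, -0.3534, 0.2031]
ee_rot: [3.139, -0.001, -3.138]
wrist_force: [0.3, 2.3, -1.9]
width: 0.0938
```

```bash
python3 -c "
from h import *
snap('wrist','w3'); o=robot.get_obs(); print(o['tool_pos'],o['ee_rot'],o['wrist_force'])"
```

```text
[ 0.46471215 -0.3534488   0.20341902] [ 3.13893999e+00 -9.71647217e-04 -3.13776713e+00] [ 0.03419276  4.20892381 -1.72088934]
```

View pics/w3.png

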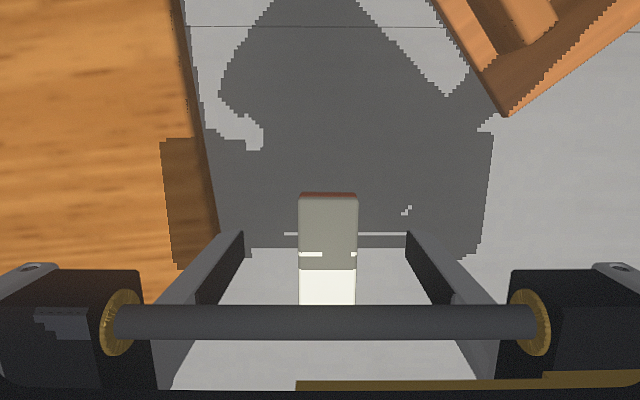

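The stone is centred between the fingers. The right finger brushes the nearby board (+4 N in y), and closing the jaws will relieve that.

Emit:
move_arm --increments '[[[0,0,0.01,0,0,0,0],[0,0,0.01,0,0,0,0],[0,0,0.01,0,0,0,0],[0,0,0.01,0,0,0,0],[0,0,0.01,0,0,0,0],[0,0,0.01,0,0,0,0],[0,0,0.01,0,0,0,0],[0,0,0.01,0,0,0,0]]]'

```text
time: 4.8
tool_pos: [0.4646, -0.3534, 0.2037]
ee_rot: [-3.142, 0.0, -3.138]
wrist_force: [0.4, 0.1, 0.1]
width: 0.0442
```

Emit:
move_arm --increments '[[[0,0,0,0,0,0,0],[0,0,0,-0.02,0,0,0],[0,0,0,-0.1,0,0,0],[0,0,0,-0.3,0,0,0],[0,0,0,-0.6,0,0,0],[0,0,0,-0.9,0,0,0],[0,0,0,-0.9,0,0,0]]]'

```text
time: 5.38
tool_pos: [0.4658, -0.3544, 0.3017]
ee_rot: [-3.132, 0.01, -3.138]
wrist_force: [1.3, -1.5, -0.8]
width: 0.0316
```

```bash
python3 -c "
from h import *
snap('wrist','w4'); o=robot.get_obs(); print(o['tool_pos'],o['ee_rot'],o['wrist_force'],o['width'])"
```

```text
[ 0.46539884 -0.3540586   0.29861695] [-3.13510145  0.0069651  -3.13825106] [-0.14819893 -0.3419122  -1.78399109] 0.031911538282352256
```

View pics/w4.png

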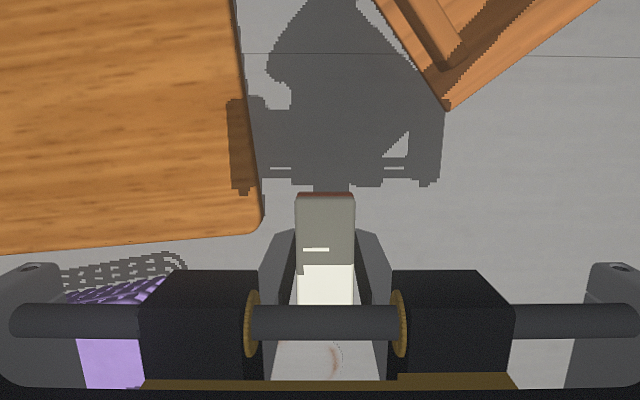

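```bash
python3 -c "
from h import *
for f,z in(('w3',.2034),('w4',.2986)):
    im,d,p=load(f); u,v=np.meshgrid(range(305,346),range(204,250)); q=pts(p,d,np.c_[u.ravel(),v.ravel()]); print(f,np.median(q,0), np.median(q[:,2])-z, np.percentile(q[:,2],[10,90]))
    A=np.c_[q[:,:2],np.ones(len(q))]; print(np.linalg.lstsq(A,q[:,2],rcond=None)[0])
    u,v=np.meshgrid(range(285,366),range(196,235)); q=pts(p,d,np.c_[u.ravel(),v.ravel()]); m=abs(q[:,2]-z+.184)<.006; print(cv2.minAreaRect(q[m][:,:2].astype(np.float32)))
"
```

```text
w3 [ 0.44739072 -0.35384939  0.02133527] -0.1820647345340626 [0.02058841 0.02211413]
[-0.4564373  -0.00758361  0.22339181]
((0.44250237941741943, -0.3526014983654022), (0.03200581669807434, 0.020198673009872437), 89.87621307373047)
w4 [ 0.45119812 -0.35700179  0.11814046] -0.18045953994105912 [0.11733394 0.11894761]
[-0.5797132   0.00578007  0.38239316]
((0.4469214677810669, -0.35707104206085205), (0.04453859105706215, 0.023012040182948112), 89.63723754882812)
```

Emit:
move_arm --increments '[[[0,0,0.15,-0.05,0,0,0],[0,-0.04,0.4,-0.1,0,0,0],[0,-0.08,0.7,-0.1,0,0,0],[0,-0.1,1,-0.1,0,0,0]]]'

```text
time: 5.77
tool_pos: [0.4738, -0.2515, 0.3018]
ee_rot: [3.139, -0.003, -3.139]
wrist_force: [-0.7, -0.5, -1.3]
width: 0.032
```

Emit:
move_arm --increments '[[[0,-0.02,0.3,0,0,0,0],[0,-0.05,0.6,0,0,0,0],[0,-0.08,0.8,0,0,0,0],[0,-0.1,1,0,0,0,0]]]'

```text
time: 6.1
tool_pos: [0.4831, -0.1507, 0.3015]
ee_rot: [3.139, -0.004, -3.137]
wrist_force: [-0.4, -0.5, -2.2]
width: 0.0316
```

Emit:
move_arm --increments '[[[0,-0.02,0.3,0,0,0,0],[0,-0.05,0.6,0,0,0,0],[0,-0.08,0.8,0,0,0,0],[0,-0.1,1,0,0,0,0]]]'

```text
time: 6.43
tool_pos: [0.4925, -0.0509, 0.3016]
ee_rot: [3.14, -0.004, -3.137]
wrist_force: [-0.3, -0.7, -1.0]
width: 0.0318
```

Emit:
move_arm --increments '[[[0,0,0.2,0,0,0,0.07],[0,-0.02,0.4,0,0,0,0.14],[0,-0.03,0.6,0,0,0,0.21],[0,-0.04,0.8,0,0,0,0.28],[0,-0.05,1,0,0,0,0.35],[0,-0.05,1,0,0,0,0.42],[0,-0.05,1,0,0,0,0.46],[0,-0.05,1,0,0,0,0.46]]]'

```text
time: 7.1
tool_pos: [0.4971, 0.0479, 0.3016]
ee_rot: [-3.139, -0.004, 2.423]
wrist_force: [-0.1, 0.7, -1.5]
width: 0.0319
```

Emit:
move_arm --increments '[[[0,0.1,0.15,0,0,0,0.07],[0,0.25,0.3,0,0,0,0.14],[0,0.4,0.5,0,0,0,0.21],[0,0.55,0.65,0,0,0,0.28],[0,0.65,0.75,0,0,0,0.35],[0,0.72,0.83,0,0,0,0.42],[0,0.72,0.83,0,0,0,0.462],[0,0.72,0.83,0,0,0,0.462]]]'

```text
time: 7.77
tool_pos: [0.4979, 0.1574, 0.3022]
ee_rot: [-3.139, -0.0, 1.698]
wrist_force: [0.1, -0.7, -1.4]
width: 0.0317
```

```bash
python3 -c "
from h import *
snap('wrist','w5'); o=robot.get_obs(); print(o['tool_pos'],o['ee_rot'],o['wrist_force'],o['width'],o['joint_positions'])"
```

```text
[0.4980691  0.15696295 0.30235976] [-3.13879878e+00  1.22060932e-04  1.69999057e+00] [-0.41916059  0.21301875 -2.01244017] 0.03171291373882387 [1.96673928e-01 6.97327013e-02 1.59413602e+00 6.68761759e-05
 1.48051968e+00 6.74737360e-02]
```

View pics/w5.png

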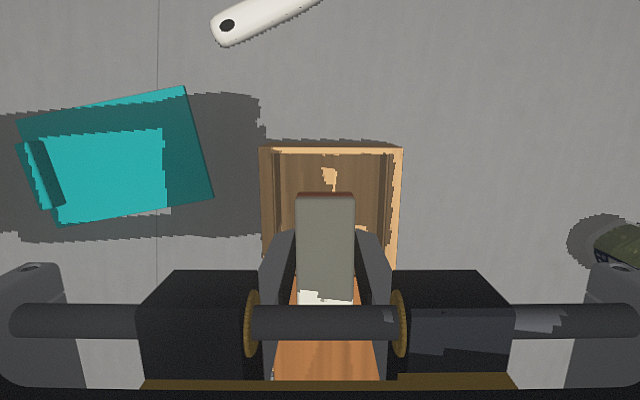

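Run:
```python
from h import *
im,d,p=load('w5')
u,v=np.meshgrid(range(245,420),range(135,235)); q=pts(p,d,np.c_[u.ravel(),v.ravel()]); m=abs(q[:,2]-.0465)<.0025
q=q[m]; ax=np.array([-.1248,.9922]); ay=np.array([-ax[1],ax[0]]); c=np.array([.5028,.1339])
s=(q[:,:2]-c)@np.c_[ax,ay]; print(len(s),np.percentile(s,[0.5,99.5],axis=0))
for lo,hi in((.01,.02),(.02,.03),(.03,.045),(.045,.06)):
    k=(s[:,0]>lo)&(s[:,0]<hi); 
    if k.sum()>5: print(lo,np.percentile(s[k,1],[1,99]),k.sum())
t=robot.get_obs()['tool_pos'][:2]; print('tool',(t-c)@np.c_[ax,ay])
# stone front edge
z=.302-.1812
for px in((297,196),(354,196),(297,240),(354,240)): X=plane(p,px,z)[0]; print((X[:2]-c)@np.c_[ax,ay])
```

```text
3204 [[ 0.00848025 -0.05146279]
 [ 0.07440334  0.05222344]]
0.01 [-0.05115243  0.05218268] 334
0.02 [-0.05132298  0.05236907] 336
0.03 [-0.05122931  0.05193402] 531
0.045 [-0.05119597  0.05214202] 539
tool [0.02347347 0.00181574]
[0.0552183  0.01785784]
[ 0.0553196  -0.01112289]
[0.03141519 0.01829284]
[ 0.03153873 -0.01170473]
```

The stone is about 2.5 mm off the box centreline. I'll correct that and descend to just above the floor.

Emit:
move_arm --increments '[[[0,0,0.02,0.1,0,0,0],[0,0,0.025,0.25,0,0,0],[0,0,0.025,0.42,0,0,0],[0,0,0.025,0.58,0,0,0],[0,0,0.025,0.72,0,0,0],[0,0,0.025,0.82,0,0,0],[0,0,0.025,0.87,0,0,0],[0,0,0.025,0.89,0,0,0]]]'

```text
time: 8.48
tool_pos: [0.5009, 0.1566, 0.2132]
ee_rot: [-3.139, 0.0, 1.697]
wrist_force: [0.6, -0.1, -1.4]
width: 0.0316
```

Emit:
move_arm --increments '[[[0,0,0,0,0,0,0],[0,0,0,0,0,0,0],[0,0,0,0.01,0,0,0],[0,0,0,0.01,0,0,0]]]'

```text
time: 8.82
tool_pos: [0.5016, 0.1571, 0.2145]
ee_rot: [3.14, -0.0, 1.697]
wrist_force: [-0.7, 0.1, -1.1]
width: 0.0319
```

Emit:
move_arm --increments '[[[0,0,0,0.01,0,0,0],[0,0,0,0.01,0,0,0],[0,0,0,0.02,0,0,0],[0,0,0,0.02,0,0,0]]]'

```text
time: 9.15
tool_pos: [0.5012, 0.157, 0.2116]
ee_rot: [3.142, -0.0, 1.697]
wrist_force: [-0.1, 0.5, -2.0]
width: 0.0317
```

Emit:
move_arm --increments '[[[0,0,0,0.01,0,0,0],[0,0,0,0.01,0,0,0],[0,0,0,0.01,0,0,0]]]'

```text
time: 9.4
tool_pos: [0.5013, 0.157, 0.2107]
ee_rot: [3.141, -0.0, 1.697]
wrist_force: [0.2, -0.1, -0.8]
width: 0.0315
```

Emit:
move_arm --increments '[[[0,0,0,0.01,0,0,0],[0,0,0,0.01,0,0,0],[0,0,0,0.01,0,0,0]]]'

```text
time: 9.65
tool_pos: [0.5013, 0.157, 0.2107]
ee_rot: [3.141, -0.0, 1.697]
wrist_force: [-2.2, -0.4, 5.0]
width: 0.032
```

```bash
python3 -c "
from h import *
snap('wrist','w6'); o=robot.get_obs(); print(o['tool_pos'],o['ee_rot'],o['wrist_force'],o['width'])"
```

```text
[0.50131171 0.15704548 0.21070463] [ 3.14111186e+00 -5.80599301e-05  1.69668982e+00] [-1.18929437 -0.3595781   4.65628011] 0.03189753655114621
```

View pics/w6.png

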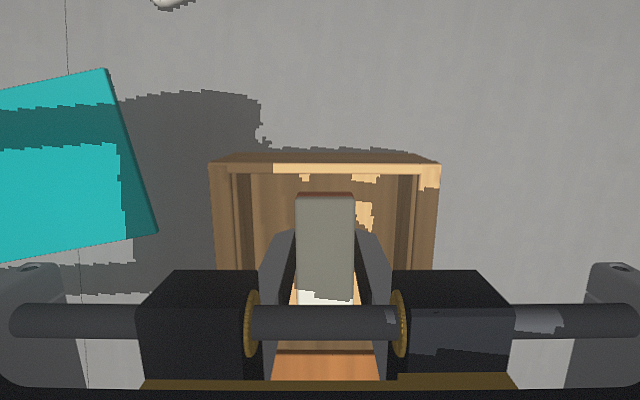

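The stone is on the floor, with an upward force of about 6 N. I'll open partway only, so the fingers stay clear of the lips, and then rise.

Emit:
move_arm --increments '[[[0.48,0,0,-0.005,0,0,0],[0.48,0,0,-0.005,0,0,0],[0.48,0,0,-0.005,0,0,0],[0.48,0,0,-0.005,0,0,0],[0.48,0,0,-0.005,0,0,0]]]'

```text
time: 10.12
tool_pos: [0.5012, 0.157, 0.2099]
ee_rot: [-3.141, -0.0, 1.697]
wrist_force: [0.4, -0.7, 0.2]
width: 0.045
```

```bash
python3 -c "
from h import *
o=robot.get_obs(); print(o['tool_pos'],o['wrist_force'],o['width'])"
```

```text
[0.50124894 0.15699945 0.20993528] [ 0.38928547 -0.67754102  0.17320532] 0.04503297470527139
```

Emit:
move_arm --increments '[[[0.48,0,0,-0.1,0,0,0],[0.48,0,0,-0.25,0,0,0],[0.48,0,0,-0.5,0,0,0],[0.48,0,0,-0.75,0,0,0],[0.48,0,0,-0.95,0,0,0],[0.48,0,0,-0.95,0,0,0]]]'

```text
time: 10.62
tool_pos: [0.5025, 0.1573, 0.3114]
ee_rot: [3.131, -0.001, 1.697]
wrist_force: [0.5, 1.0, 0.6]
width: 0.0446
```

```bash
python3 -c "
from h import *
snap('wrist','w7'); o=robot.get_obs(); print(o['tool_pos'],o['ee_rot'],o['wrist_force'],o['width'])"
```

```text
[0.50201684 0.15717789 0.30871782] [ 3.13456322e+00 -5.75455058e-04  1.69664655e+00] [-0.05117557 -0.07889608 -0.31657094] 0.04516744667353919
```

View pics/w7.png

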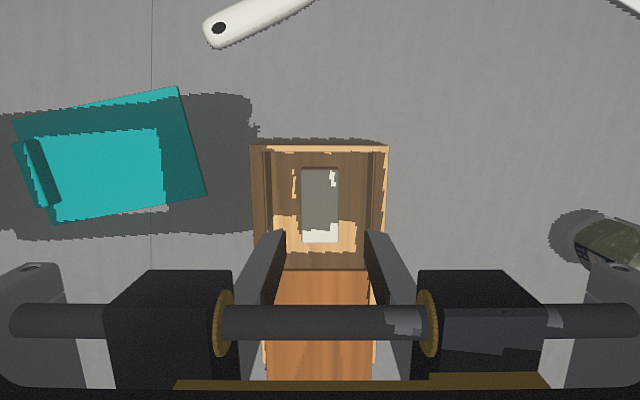

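```bash
python3 -c "
from h import *
im,d,p=load('w7'); u,v=np.meshgrid(range(306,335),range(174,238)); q=pts(p,d,np.c_[u.ravel(),v.ravel()])
ax=np.array([-.1248,.9922]); ay=np.array([-ax[1],ax[0]]); c=np.array([.5028,.1339]); s=(q[:,:2]-c)@np.c_[ax,ay]
print(s.min(0),s.max(0),np.percentile(q[:,2],[5,50,95]))
u,v=np.meshgrid(range(290,360),range(262,300))
X=plane(p,[(285,269),(368,269)],.041); print((X[:,:2]-c)@np.c_[ax,ay])
"
```

```text
[-0.00573065 -0.01240492] [0.09317964 0.01160022] [0.02623781 0.02735175 0.02846313]
[[-0.028546    0.02876091]
 [-0.0288244  -0.04042234]]
```

Emit:
move_arm --increments '[[[0,-0.3,0,0,0,0,0],[0,-0.6,0,0,0,0,0],[0,-0.8,0,0,0,0,0],[0,-1,0,0,0,0,0]]]'

```text
time: 11.0
tool_pos: [0.5134, 0.0566, 0.3035]
ee_rot: [-3.139, -0.0, 1.696]
wrist_force: [0.5, -0.3, 0.6]
width: 0.0219
```

Emit:
move_arm --increments '[[[0,-0.3,0,0,0,0,0],[0,-0.6,0,0,0,0,0],[0,-0.8,0,0,0,0,0],[0,-1,-0.02,0,0,0,0]]]'

```text
time: 11.33
tool_pos: [0.5241, -0.0431, 0.3034]
ee_rot: [-3.139, -0.001, 1.696]
wrist_force: [0.3, 0.1, 0.3]
width: 0.0007
```

Emit:
move_arm --increments '[[[0,-0.13,0,0,0,0,0],[0,-0.18,0,0.1,0,0,0],[0,-0.18,0,0.25,0,0,0],[0,-0.18,0,0.25,0,0,0],[0,-0.18,0,0.25,0,0,0]]]'

```text
time: 11.75
tool_pos: [0.526, -0.0588, 0.2781]
ee_rot: [-3.138, -0.002, 1.697]
wrist_force: [0.6, -1.0, 0.1]
width: 0.0004
```

```bash
python3 -c "
from h import *
snap('wrist','w8'); o=robot.get_obs(); print(o['tool_pos'],o['ee_rot'],o['wrist_force'],o['width'])"
```

```text
[ 0.52640439 -0.05880399  0.2792587 ] [-3.13981830e+00 -1.07042461e-03  1.69752101e+00] [-0.26688508  0.17589278 -0.87529963] 0.00030016320762200216
```

View pics/w8.png

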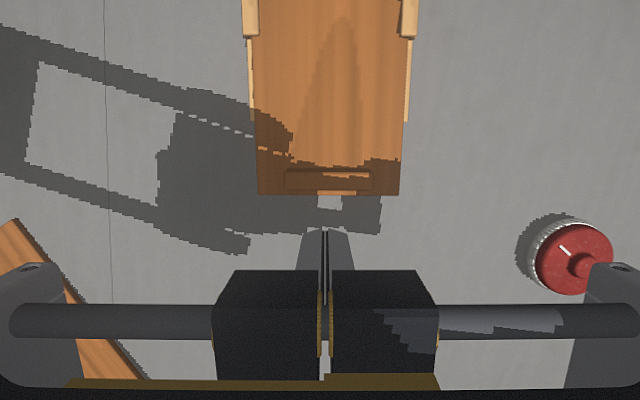

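The lid bar is at (284–373, 170–192), centred ahead of the fingers at column 324. I'm lowering behind it.

```bash
python3 -c "
from h import *
im,d,p=load('w8'); u,v=np.meshgrid(range(270,390),range(160,200)); q=pts(p,d,np.c_[u.ravel(),v.ravel()]); m=abs(q[:,2]-.059)<.004; q=q[m]
ax=np.array([-.1248,.9922]); ay=np.array([-ax[1],ax[0]]); c=np.array([.5028,.1339]); s=(q[:,:2]-c)@np.c_[ax,ay]
print(len(s),np.percentile(s,[1,99],axis=0),np.median(q[:,2]))
t=np.array([.526,-.0588]); print((t-c)@np.c_[ax,ay])
"
```

```text
1765 [[-0.16671181 -0.02582331]
 [-0.1552311   0.02835661]] 0.060175829556661946
[-0.1940923   0.00102992]
```

Emit:
move_arm --increments '[[[0,0,0,0.1,0,0,0],[0,0,0,0.2,0,0,0],[0,0,0,0.3,0,0,0],[0,0,0,0.34,0,0,0],[0,0,0,0.34,0,0,0],[0,0,0,0.34,0,0,0]]]'

```text
time: 12.3
tool_pos: [0.5265, -0.0594, 0.2456]
ee_rot: [-3.141, -0.0, 1.697]
wrist_force: [-0.7, -0.2, -0.2]
width: 0.0004
```

```bash
python3 -c "
from h import *
o=robot.get_obs(); print(o['tool_pos'],o['ee_rot'],o['wrist_force'],o['width']);snap('wrist','w9')"
```

```text
[ 0.5265069  -0.05942785  0.24560597] [-3.14066573e+00 -4.63656583e-04  1.69673513e+00] [-0.68547949 -0.21304336 -0.23238944] 0.00040466233068013266
```

View pics/w9.png

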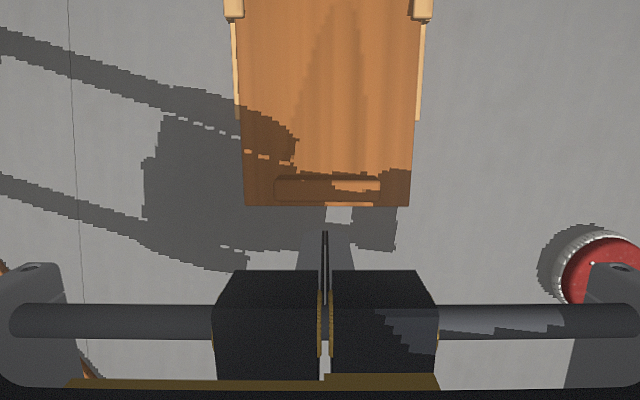

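Bar back measured at box x = -166.7, centred within 1.3 mm. I'll push to well short of the ridge and then check.

Emit:
move_arm --increments '[[[0,0.07,0,0,0,0,0],[0,0.14,0,0,0,0,0],[0,0.18,0,0,0,0,0],[0,0.21,0,0,0,0,0],[0,0.24,0,0,0,0,0],[0,0.27,0,0,0,0,0],[0,0.3,0,0,0,0,0]]]'

```text
time: 12.93
tool_pos: [0.5229, -0.0295, 0.2465]
ee_rot: [3.141, 0.0, 1.697]
wrist_force: [0.6, -0.4, 0.8]
width: 0.0008
```

Emit:
move_arm --increments '[[[0,0.04,0,0,0,0,0],[0,0.08,0,0,0,0,0],[0,0.12,0,0,0,0,0],[0,0.16,0,0,0,0,0],[0,0.2,0,0,0,0,0],[0,0.24,0,0,0,0,0],[0,0.28,0,0,0,0,0],[0,0.3,0,0,0,0,0]]]'

```text
time: 13.6
tool_pos: [0.519, 0.0006, 0.2461]
ee_rot: [-3.142, -0.0, 1.697]
wrist_force: [-0.5, -0.4, 1.0]
width: 0.0006
```

```bash
cat > b.py <<'E'
from h import *
o=robot.get_obs(); ax=np.array([-.1248,.9922]); ay=np.array([-ax[1],ax[0]]); c=np.array([.5028,.1339])
M=np.c_[ax,ay]; print(o['time'],'tool box',(o['tool_pos'][:2]-c)@M,o['tool_pos'][2],'F',o['wrist_force'][:2]@M,o['wrist_force'][2],o['ee_rot'])
E
python3 -c "
import b; from h import *
snap('wrist','w10')"
```

```text
13.6 tool box [-0.1342707  0.0005729] 0.24613892959212494 F [-0.3271021   0.49580047] 1.0301867569016432 [-3.14153324e+00 -3.15588725e-04  1.69702116e+00]
```

View pics/w10.png

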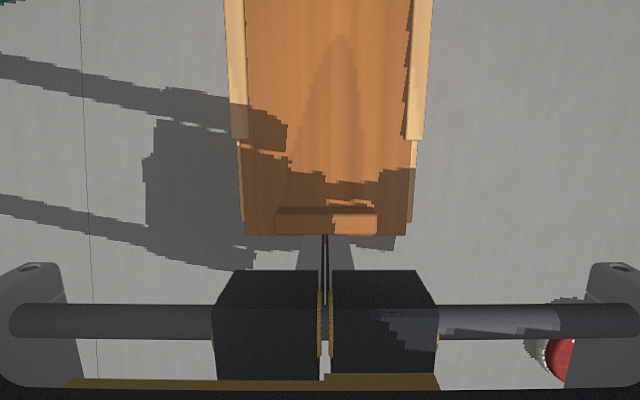

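The lid is sliding, with the bar at (274–377, 207–235) hard against the fingers. Measuring the tool-to-bar offset.

```bash
cat > bar.py <<'E'
import sys; from h import *
def bar(f,lo,hi):
    im,d,p=load(f); u,v=np.meshgrid(range(265,390),range(lo,hi)); q=pts(p,d,np.c_[u.ravel(),v.ravel()]); m=abs(q[:,2]-.0595)<.003; q=q[m]
    ax=np.array([-.1248,.9922]); ay=np.array([-ax[1],ax[0]]); c=np.array([.5028,.1339]); s=(q[:,:2]-c)@np.c_[ax,ay]
    print('bar',len(s),np.percentile(s,[1,99],axis=0).round(4).tolist(),np.median(q[:,2]))
E
python3 -c "
from bar import *
bar('w9',165,210);bar('w10',190,236)"
```

```text
bar 2422 [[-0.1673, -0.0257], [-0.1553, 0.0284]] 0.06022120590129026
bar 2342 [[-0.1256, -0.0254], [-0.1133, 0.0286]] 0.06018400049805073
```

Emit:
move_arm --increments '[[[0,0.05,0,0,0,0,0],[0,0.1,0,0,0,0,0],[0,0.15,0,0,0,0,0],[0,0.2,0,0,0,0,0],[0,0.25,0,0,0,0,0],[0,0.3,0,0,0,0,0],[0,0.35,0,0,0,0,0],[0,0.39,0,0,0,0,0]]]'

```text
time: 14.32
tool_pos: [0.514, 0.0394, 0.2461]
ee_rot: [-3.141, -0.0, 1.697]
wrist_force: [0.8, -0.2, -0.2]
width: 0.0002
```

Emit:
move_arm --increments '[[[0,0,0,0,0,0,0],[0,0.01,0,0,0,0,0]]]'

```text
time: 14.48
tool_pos: [0.514, 0.04, 0.2461]
ee_rot: [-3.142, -0.0, 1.697]
wrist_force: [0.3, 0.6, -0.0]
width: 0.0002
```

```bash
python3 -c "
import b; from bar import *
snap('wrist','w11'); bar('w11',190,245)"
```

```text
14.4833 tool box [-0.09457837  0.00059751] 0.246143145221255 F [ 0.60148553 -0.36683972] -0.02626118007601301 [-3.14152557e+00 -2.23603914e-04  1.69703532e+00]
bar 2386 [[-0.0862, -0.0254], [-0.0734, 0.0285]] 0.060156064461468206
```

View pics/w11.png

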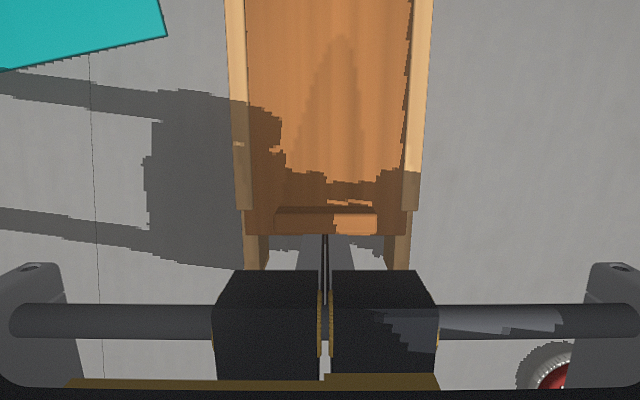

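The lid is straight and about 18 mm short of home. Now fine steps, reading the force.

Emit:
move_arm --increments '[[[0,0.01,0,0,0,0,0],[0,0.02,0,0,0,0,0],[0,0.03,0,0,0,0,0],[0,0.04,0,0,0,0,0]]]'

```text
time: 14.87
tool_pos: [0.5136, 0.0436, 0.2462]
ee_rot: [3.142, -0.0, 1.696]
wrist_force: [0.6, -0.5, -0.3]
width: 0.0003
```

Emit:
move_arm --increments '[[[0,0.01,0,0,0,0,0],[0,0.02,0,0,0,0,0],[0,0.02,0,0,0,0,0]]]'

```text
time: 15.12
tool_pos: [0.5134, 0.0457, 0.2464]
ee_rot: [3.141, 0.0, 1.697]
wrist_force: [-0.2, -0.8, 0.9]
width: 0.0006
```

Emit:
move_arm --increments '[[[0,0.01,0,0,0,0,0],[0,0.02,0,0,0,0,0],[0,0.02,0,0,0,0,0]]]'

```text
time: 15.37
tool_pos: [0.5131, 0.0478, 0.2463]
ee_rot: [3.141, -0.0, 1.697]
wrist_force: [1.1, -0.7, 1.7]
width: 0.0006
```

Emit:
move_arm --increments '[[[0,0.01,0,0,0,0,0],[0,0.02,0,0,0,0,0],[0,0.02,0,0,0,0,0]]]'

```text
time: 15.62
tool_pos: [0.5129, 0.0496, 0.2463]
ee_rot: [3.141, 0.001, 1.697]
wrist_force: [1.3, -1.8, 1.6]
width: 0.0004
```

```bash
python3 b.py
```

```text
15.6167 tool box [-0.08492662  0.00054572] 0.2462919613252712 F [-1.95303992 -1.02686154] 1.5703265521380796 [3.14136123e+00 6.10114185e-04 1.69676301e+00]
```

Emit:
move_arm --increments '[[[0,0.01,0,0,0,0,0],[0,0.02,0,0,0,0,0],[0,0.02,0,0,0,0,0]]]'

```text
time: 15.87
tool_pos: [0.5128, 0.0506, 0.2464]
ee_rot: [3.141, 0.004, 1.696]
wrist_force: [-0.6, -6.1, 0.8]
width: 0.0005
```

Emit:
move_arm --increments '[[[0,0.01,0,0,0,0,0],[0,0.01,0,0,0,0,0]]]'

```text
time: 16.03
tool_pos: [0.5127, 0.0513, 0.2464]
ee_rot: [3.141, 0.005, 1.696]
wrist_force: [0.9, -7.3, 1.2]
width: 0.0002
```

Emit:
move_arm --increments '[[[0,0.01,0,0,0,0,0],[0,0.01,0,0,0,0,0]]]'

```text
time: 16.2
tool_pos: [0.5126, 0.052, 0.2464]
ee_rot: [3.141, 0.005, 1.696]
wrist_force: [0.5, -7.4, 1.4]
width: 0.0006
```

```bash
python3 b.py
```

```text
16.2 tool box [-0.08248092  0.00049686] 0.24637385237670503 F [-7.36278188  0.39636212] 1.371299852054506 [3.14126527 0.0054601  1.69613192]
```

Emit:
move_arm --increments '[[[0,0.01,0,0,0,0,0],[0,0.01,0,0,0,0,0]]]'

```text
time: 16.37
tool_pos: [0.5125, 0.0528, 0.2464]
ee_rot: [3.141, 0.006, 1.696]
wrist_force: [0.6, -10.3, 1.3]
width: 0.0005
```

Emit:
move_arm --increments '[[[0,0.01,0,0,0,0,0],[0,0.01,0,0,0,0,0]]]'

```text
time: 16.53
tool_pos: [0.5124, 0.0535, 0.2464]
ee_rot: [3.141, 0.007, 1.696]
wrist_force: [1.1, -9.6, 0.1]
width: 0.0008
```

Emit:
move_arm --increments '[[[0,0.01,0,0,0,0,0],[0,0.01,0,0,0,0,0]]]'

```text
time: 16.7
tool_pos: [0.5124, 0.0543, 0.2464]
ee_rot: [3.141, 0.008, 1.696]
wrist_force: [1.1, -10.8, 0.4]
width: 0.0006
```

```bash
python3 b.py
```

```text
16.7 tool box [-0.08019313  0.00045445] 0.24639619217556621 F [-10.84167667   0.20501195] 0.37491577884379995 [3.14115874 0.00779027 1.6959519 ]
```

Emit:
move_arm --increments '[[[0,0.01,0,0,0,0,0],[0,0.01,0,0,0,0,0]]]'

```text
time: 16.87
tool_pos: [0.5123, 0.055, 0.2464]
ee_rot: [3.141, 0.008, 1.696]
wrist_force: [2.2, -11.1, 0.8]
width: 0.0007
```

Emit:
move_arm --increments '[[[0,0.01,0,0,0,0,0],[0,0.01,0,0,0,0,0]]]'

```text
time: 17.03
tool_pos: [0.5122, 0.0558, 0.2464]
ee_rot: [3.141, 0.009, 1.696]
wrist_force: [1.3, -13.4, -0.8]
width: 0.0006
```

```bash
python3 b.py
```

```text
17.0333 tool box [-0.07867323  0.00045162] 0.24638253408484445 F [-13.46735031   0.3588027 ] -0.7802739097991198 [3.14120846 0.00931337 1.69580264]
```

Emit:
move_arm --increments '[[[0,0.01,0,0,0,0,0],[0,0.01,0,0,0,0,0]]]'

```text
time: 17.2
tool_pos: [0.5121, 0.0566, 0.2464]
ee_rot: [3.141, 0.01, 1.696]
wrist_force: [1.5, -13.5, 0.9]
width: 0.0007
```

Emit:
move_arm --increments '[[[0,0.01,0,0,0,0,0],[0,0.01,0,0,0,0,0]]]'

```text
time: 17.37
tool_pos: [0.512, 0.0574, 0.2464]
ee_rot: [3.141, 0.011, 1.696]
wrist_force: [1.3, -14.6, 0.9]
width: 0.0004
```

```bash
python3 b.py; python3 -c "
from bar import *
snap('wrist','w12'); bar('w12',190,245)"
```

```text
17.3667 tool box [-0.07709805  0.00042223] 0.24639451487767483 F [-14.66935024   0.51570265] 0.933856489014068 [3.1411607  0.01063026 1.69564685]
bar 2200 [[-0.0714, -0.0257], [-0.0583, 0.0285]] 0.061500620221807786
```

About 2–3 mm to go at 14.7 N, with the bar riding about 1.3 mm high on the ridge as expected. I'll take one step at a time.

Emit:
move_arm --increments '[[[0,0.01,0,0,0,0,0],[0,0.01,0,0,0,0,0]]]'

```text
time: 17.58
tool_pos: [0.512, 0.0588, 0.2464]
ee_rot: [3.14, 0.009, 1.695]
wrist_force: [0.9, -10.8, 0.5]
width: 0.0006
```

```bash
python3 b.py
```

```text
17.5833 tool box [-0.0756707   0.00029511] 0.24644434786983468 F [-10.78036628   0.43601794] 0.46447446613217913 [3.14049778 0.00866112 1.69540903]
```

```bash
python3 b.py; python3 -c "
from bar import *
snap('wrist','w13'); bar('w13',190,245)
im=load('w13')[0]; cv2.imwrite('pics/c13.png',cv2.resize(im[150:260,210:440],None,fx=3.4,fy=3.4,interpolation=cv2.INTER_CUBIC)[:,:,::-1])"; python3 b.py
```

```text
17.5833 tool box [-0.0756707   0.00029511] 0.24644434786983468 F [-10.78036628   0.43601794] 0.46447446613217913 [3.14049778 0.00866112 1.69540903]
bar 2405 [[-0.0691, -0.025], [-0.0564, 0.0289]] 0.06094493886788726
17.6333 tool box [-0.07565775  0.00033625] 0.24648442489233524 F [-12.06561241  -0.63995951] 0.8481259441002788 [3.14066788 0.00869686 1.69546326]
```

View pics/c13.png

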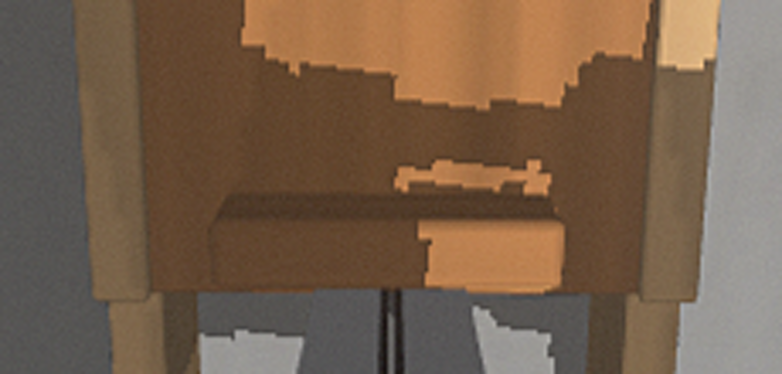

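The push fell from 14.7 to about 11 N and the bar jumped 2.3 mm forward, to -69.1, nearly flush. One cautious 0.5 mm step will tell whether it is against the stop.

Emit:
move_arm --increments '[[[0,0.005,0,0,0,0,0],[0,0.005,0,0,0,0,0]]]'

```text
time: 17.8
tool_pos: [0.5119, 0.059, 0.2466]
ee_rot: [3.141, 0.01, 1.696]
wrist_force: [2.3, -13.1, 1.3]
width: 0.0004
```

```bash
python3 b.py; python3 -c "
from bar import *
snap('wrist','w14'); bar('w14',190,245)"; python3 b.py
```

```text
17.8 tool box [-0.07540315  0.0003222 ] 0.24659006629732774 F [-13.24683672  -0.60723922] 1.2537358163629262 [3.14066576 0.0098179  1.69557172]
bar 2387 [[-0.069, -0.025], [-0.0564, 0.029]] 0.061075802387207646
17.85 tool box [-0.07540592  0.00032268] 0.24659681179285906 F [-12.74294676  -0.48084318] 1.2540791223910523 [3.1406634  0.00978346 1.6955476 ]
```

The tip barely moved (about 0.03 mm) while the force rose, so the lid is against the stop. Easing off and checking.

Emit:
move_arm --increments '[[[0,-0.02,0,0,0,0,0],[0,-0.04,0,0,0,0,0],[0,-0.06,0,0,0,0,0],[0,-0.1,0,0,0,0,0],[0,-0.15,0,0,0,0,0],[0,-0.15,0,0,0,0,0],[0,-0.15,0,0,0,0,0]]]'

```text
time: 18.43
tool_pos: [0.5131, 0.0471, 0.246]
ee_rot: [-3.141, -0.001, 1.696]
wrist_force: [-0.7, -0.2, 0.2]
width: 0.0009
```

```bash
python3 b.py; python3 -c "
from bar import *
snap('wrist','w15'); bar('w15',170,240)
im=load('w15')[0]; cv2.imwrite('pics/c15.png',cv2.resize(im[120:250,210:440],None,fx=3.4,fy=3.4,interpolation=cv2.INTER_CUBIC)[:,:,::-1])"
```

```text
18.4333 tool box [-0.08736148  0.0006431 ] 0.24603073192524177 F [-0.0922582   0.68875116] 0.24900422965281832 [-3.14128366e+00 -6.89149009e-04  1.69636232e+00]
bar 2500 [[-0.079, -0.025], [-0.0566, 0.0291]] 0.06017614029657026
```

View pics/c15.png

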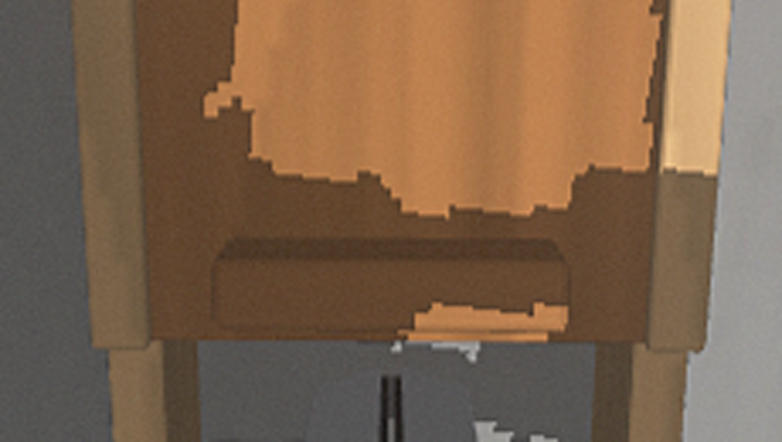

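Bar height is back to the level baseline (0.0602) and the tail looks flush. Retreating for a clear final check.

Emit:
move_arm --increments '[[[0,-0.1,0,-0.1,0,0,0],[0,-0.2,0,-0.4,0,0,0],[0,-0.3,0,-0.7,0,0,0],[0,-0.4,0,-1,0,0,0],[0,-0.4,0,-1,0,0,0],[0,-0.4,0,-1,0,0,0],[0,-0.4,0,-1,0,0,0]]]'

```text
time: 19.07
tool_pos: [0.518, 0.0072, 0.3461]
ee_rot: [-3.141, -0.0, 1.696]
wrist_force: [-0.8, 0.3, 0.1]
width: 0.0006
```

```bash
python3 b.py
python3 - <<'E'
from h import *
im,d,p=snap('wrist','w16'); snap('top','top2')
ax=np.array([-.1248,.9922]); ay=np.array([-ax[1],ax[0]]); c=np.array([.5028,.1339])
u,v=np.meshgrid(range(200,440),range(0,265)); q=pts(p,d,np.c_[u.ravel(),v.ravel()]); s=(q[:,:2]-c)@np.c_[ax,ay]; z=q[:,2]
k=(abs(z-.0465)<.002)&(abs(abs(s[:,1])-.046)<.006)&(s[:,0]<.09); print('lips x',np.percentile(s[k,0],[.5,99.5]),np.percentile(s[k,1],[.5,99.5]))
k=(abs(z-.060)<.003)&(abs(s[:,1])<.035)&(s[:,0]<0); print('bar x',np.percentile(s[k,0],[1,99]),np.percentile(s[k,1],[1,99]),np.median(z[k]))
k=(abs(z-.0415)<.003)&(abs(s[:,1])<.035); print('lid x',np.percentile(s[k,0],[.3,99.7]),[ (round(a,3),round(float(np.median(z[k&(abs(s[:,0]-a)<.005)])),4)) for a in(-.04,-.02,0,.02,.04)])
E
```

```text
19.0667 tool box [-0.12758729  0.00077408] 0.3460623773421989 F [0.3786811  0.71665818] 0.1374561627111126 [-3.14138748e+00 -2.66788691e-04  1.69634993e+00]
lips x [-0.0747664   0.03058088] [-0.05146966  0.0518808 ]
bar x [-0.06855092 -0.05686141] [-0.02494799  0.02972842] 0.06021078439362464
lid x [-0.07508967  0.03213068] [(-0.04, 0.0426), (-0.02, 0.0425), (0, 0.0424), (0.02, 0.0426), (0.04, nan)]
  return _methods._mean(a, axis=axis, dtype=dtype,
  ret = ret.dtype.type(ret / rcount)
```

View pics/w16.png

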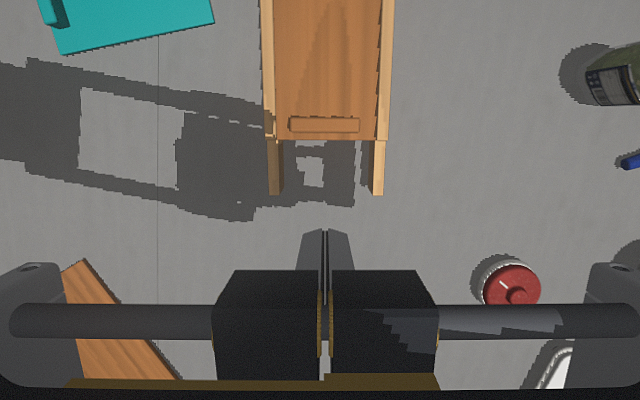

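View pics/top2.png

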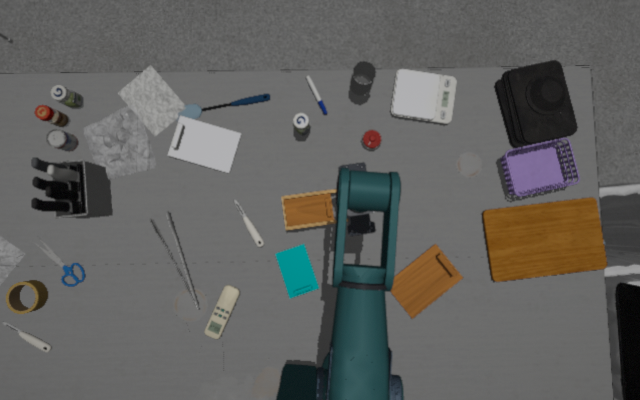

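The lid tail (-75.1 mm) is flush with the mouth (-74.8 mm). The lid is level, the bar is at its resting height, the bystanders are in place and the gripper is clear. Handing in.

```bash
python3 -c "
from bench import robot
print(robot.close_job())"
```

```text
the job is handed in; nothing more can be done
None
```

The stone is inside the box and the lid is closed and fully home. I handed the job in at about 19 s of the 72 s allowed, and it reported no verdict.

- **Stone:** I set it down in the middle of the open part until I felt the floor (about 6 N), then let go. Afterwards the camera put its top 27 mm up, which is right for a flat stone on the floor.
- **Lid:** I pushed it steadily with the fingers shut. The push rose to 14.7 N at the ridge and fell to about 11 N as the bead dropped in. One more 0.5 mm step gave 13 N with almost no movement, so it was at the stop, and I eased off.
- **Last checks:**
  - The tail is flush with the mouth to about 0.3 mm.
  - The lid is level.
  - The bar is back at its resting height.
  - The gripper is clear and reads no contact force.
  - By eye, the peeler, timer, jar and tongs have not moved in the overhead view.

**What didn't line up:**
- A finger brushed the large cutting board (not on the list) with about 4 N when I went for the stone. Closing the jaws relieved it.
- The fingers had not quite closed when the lift began, but the stone was held securely.
- The overhead and wrist cameras placed the box about 3 mm apart. I used the midpoint, and a later view confirmed it to about 0.5 mm.
- While I was pushing, the bar read about 0.8 mm high. It settled once I let go.

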